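# Close the bobbin slide plate of a sewing machine

## Robot

A 6-joint arm with a two-finger parallel gripper is mounted at the origin on the work surface. World frame = base frame: x ahead of the robot, y to its left, z up, the work surface at z = 0. Lengths are in m, angles in rad, forces in N, time in s.
With the tool pointing down it reaches from about 0.3 to 0.95 m from the base axis. Payload 3.1 kg.
Tool frame: the origin (TCP) lies midway between the tips of the shut fingers; the grasp point (between the pads) lies 19 mm behind it; z points along the fingers, y is the line along which they close (so a half turn about z gives the same grasp; the last joint's range is limited). The gripper opens to 85 mm and grips with 20 to 120 N. Pads are 22 mm wide; open, the fingers measure 114 mm over their backs; the gripper's body (76 mm by 85 mm) begins 54 mm behind the grasp point. The pads swing forward as they close: fully open they stand 13 mm farther back than shut.
Start: joints at [-1.328, 0.308, 1.634, -0, 1.2, -0.07], TCP at [0.192, -0.595, 0.231] pointing down, gripper open.
Joint ranges: [-3.06, 3.06], [-0.79, 1.96], [0.05, 2.63], [-1.19, 4.34], [0.05, 2.64], [-2.94, 2.94]. Speed limits (rad/s): [2.79, 2.79, 3.14, 3.14, 3.14, 3.14].

## Interface

Orientations are given as a unit quaternion [w, x, y, z].
In Python, from plant import monitor, cams, arm gives the robot as it stands.
- The arm moves only by the shell command python3 -m jog 'ROWS' [FORCE]. ROWS is JSON, a list of rows, each a list of 3 entries, a list of its own where there are three numbers: the opening in per cent of the stroke, from 0 (shut) to 100 (fully open), then the shift along the tool's x, y, z in cm, then the turn, a rotation vector about the tool's x, y, z in degrees. In form: [[gripper, [x, y, z], [ax, ay, az]], ...]. A call has 1 to 8 rows; each row shifts and turns the commanded pose from where the row before left it, along the tool's axes as they then stand; what a row does not reach is not made up. A row lasts 1/10 s, in which the tool goes at most 50 mm and 8.59 degrees, less where a joint would pass 70% of its speed; a pose out of reach is approached as far as the arm can. A call is refused whole if a number of a shift passes 5 or a number of a turn 8.59, either way. A call with a gripper value outside its range is refused whole. The fingers move at their own pace and stop on an object; FORCE is the grip in N (left out, the last holds). Time passes only in rows, so rows that do not move let the fingers close. It gives the time, the measured TCP pose, the force, the opening and the grip force at its end, in the units of the state.
- monitor.read_state(): the state, without advancing time (a new reading comes with each control period).
- cams.read_camera(name): name is "side" or "top" or "wrist"; returns the picture (480x640x3 uint8, blue, green, red); there is no depth.
- cams.calibration(name): a dict with "vertical_fov" (degrees; the focal length in pixels is half the picture's height over the tangent of half this angle, whatever the lens; pixels are square), "cx", "cy" (the principal point, pixels), "pose" (4x4, takes a point from camera to world coordinates); the wrist camera has in their place "mount" (4x4, takes a point from camera to tool coordinates, whose origin is the TCP and whose axes are the flange's). Camera axes: x right, y up, looking along -z (the intrinsics and any distortion apply to the point x, -y, -z); pixel columns grow to the right and rows downward; lengths in m; the calibration is good to about 2 mm. A picture is of the moment at which its call begins: read the wrist's pose just before it. calibration takes no time and is no camera call.
- arm.close_job(): hands the job in; it is judged then, once.
The state is a dict: "t": time; "joint_pos": joint angles; "joint_vel": joint speeds; "joint_efforts": joint torques, N m; "eef_pos": TCP position; "tcp_rot": TCP orientation; "force": force on the tool from outside, world axes, zero at the start; "moment": the same for the moment, N m; "gripper_width": finger opening in m; "gripper_force": force on a finger pad.
Only numpy, scipy, OpenCV 4.12 (cv2) and the standard library are available. Lean on these libraries where they do the work, as an engineer would, in place of code of your own. Each camera call takes 0.05 s, during which the arm holds its last target. There are 200 camera calls.

## Task

The sewing machine has a fresh bobbin: close the steel slide plate over it. With a fingertip press the plate down firmly until it lies flat in its channel, keep it pressed down while you slide it in under the two leaf-spring guides, push it fully home against the needle plate so that it lies flush with the bed, and take the hand away. Never lift the plate out of its channel, and do not knock the machine's head or disturb the bobbin, thread cone, oil bottle and screwdriver lying around.

Things in the scene. Friction and masses are not known exactly. Their poses are not given: they have to be found in the camera images.
- machine: Flat-bed sewing machine, fixed. Origin on the table straight below home_edge; x away from the robot, y to the bed's open left end, z up. Bed x -95 to +83, y -330 to +170 mm, top 80 mm high. The plate's channel, 68 mm wide, centred on x = 0, runs from the needle plate (y = 0, the stop) to y = 170; ledges at its sides 8 mm below the bed top carry the plate; y 0 to 44: the open bobbin well.
- head: The machine's cast column, arm and needle head, fixed; origin and axes of machine. Column y -328 to -242 mm; arm x +-44 mm, 250 to 340 mm above the table. Needle head y -84 to -31 mm, x +-44 mm, from 165 mm above the table upward; below it at y = -58 mm hang the raised presser foot and needle, down to 88 mm.
- plate: Loose steel slide plate 66 (x) by 116 (y) by 8 mm, about 0.28 kg. Origin at the centre of its underside; y to its outer (trailing) end; turned as the machine. Middle deck 48 mm wide; side flanges 9 mm wide, 4 mm thick run under the guides. It starts open in the channel, leading edge 48 to 60 mm from home, outside the guides, leading end lifted; the outer end may overhang the bed's end.
- plate_lead (a point): Middle of the top edge of the plate's leading end (plate y = -58 mm, 8 mm above its underside).
- thumb_patch (a point): Centre of a ribbed thumb patch (24 x 26 mm, dark ribs) on the plate's top, on its centre line, 66 mm behind plate_lead. The deck grips a fingertip well (friction about 0.8).
- plate_tail (a point): Middle of the top edge of the plate's trailing end (plate y = +58 mm).
- home_edge (a point): On the machine, bed-top height (80 mm), at the needle plate's edge on the channel's centre line: where plate_lead must end.
- guide_mouth (a point): On the machine at bed-top height, y = 44 mm, midway between the mouths of two leaf-spring guides over the ledges (x = +-30 mm). Their blunt clamps (y 34 to 44) are 6 mm above the ledges, so the plate's 4 mm flanges pass under only with its leading end pressed down flat. From there the leaves slope down to tips at y = 8 mm that drag on the flanges with about 4 N each.
- bobbin: Empty steel bobbin with a yellow core, 26 mm across, 11 mm high, lying flat on the bed in front of the channel (machine x about -66 mm, y 30 to 120 mm). Origin at the centre of its underside. Leave it alone.
- thread_cone: Blue thread cone, 62 mm across at the foot, 112 mm high, standing on the table beyond the open end of the bed. Origin at the centre of its underside. Leave it alone.
- oil_bottle: Small clear oil bottle with a red cap, 36 mm across, 105 mm high, standing on the table behind the machine. Origin at the centre of its underside. Leave it alone.
- screwdriver: Screwdriver with a red handle, 150 mm long, lying on the table in front of the machine. Origin at the middle of its underside. Leave it alone.
- lift_crest (a point): On the machine at ledge height, y = 70 mm: round crest of a lift spring under the plate. It holds the open plate's leading end 4 to 5 mm up and takes 7.5 N at the crest to press flat, 11 to 14 N at the thumb patch of the open plate, more farther out. With the plate home the crest springs into a relief under the plate, which then lies flat by itself. Steel on steel friction about 0.15.
Not all that is in view belongs to the job. Of the things like the plate, leave any that is orange or turquoise; of the rest the smaller one is meant.

How it is judged:
On the way, in this order (a step that is already met when the one before it is completed fails the run):
1. a finger presses the plate's leading end down flat while it is still outside the leaf guides (y of plate_lead in the frame of machine above 0.04 m and z of plate_lead in the frame of machine below 0.082 m and contact force between the fingers and plate above 4 N), for 0.1 s.
2. the plate, still pressed down by the finger, slides in under the leaf guides (y of plate_lead in the frame of machine between 0.003 and 0.032 m and z of plate_lead in the frame of machine below 0.082 m and contact force between the fingers and plate above 3 N), for 0.1 s.
At the end, for the whole second after the job is handed in: The slide plate is home: its leading edge within 2 mm of the needle plate's edge, both its ends flush with the bed top within 1.5 mm, at rest (y of plate_lead in the frame of machine below 0.002 m and z of plate_lead in the frame of machine between 0.0785 and 0.0815 m and z of plate_tail in the frame of machine between 0.0785 and 0.0815 m and linear speed of plate below 0.01 m/s); the robot touches nothing.
It fails at once if the slide plate is lifted out of its channel or tipped up (z of plate in the frame of machine above 0.082 m or angle between plate's own z axis and vertical above 0.2 rad).
It fails at once if the robot knocks the machine's head (contact force between any of the arm, the fingers and head above 4 N).
It fails at once if the bobbin, thread cone, oil bottle or screwdriver is disturbed (distance of bobbin from where it was at the start of the episode above 0.015 m or distance of any of thread_cone, oil_bottle, screwdriver from where it was at the start of the episode above 0.02 m).
It also fails if it takes over 48 s, if anything falls off the work surface, if the arm or the gripper's body presses on something with over 40 N, if the wrist force passes 120 N, or if a joint passes its speed limit or range.

## Working session

There is one attempt and no reset: what is moved stays moved. The work goes in short steps, Python scripts to look and compute and a shell command to move; the robot and the scene stay as the last step left them, time stands still between calls to the robot, and variables do not carry over. Pictures are saved under pics/ and viewed, at most 10 in all, crops included, and the job is handed in when it is done.

```bash
mkdir -p pics; ls; python3 - <<'E'
from plant import monitor,cams
import cv2
for n in("top","side"):
    cv2.imwrite(f"pics/{n}0.png",cams.read_camera(n)); c=cams.calibration(n); print(n,c)
print(cams.calibration("wrist"));s=monitor.read_state();print(s)
E
```

```text
pics
top {'vertical_fov': 45.535238661757404, 'cx': 314.1554683724289, 'cy': 237.61957536928895, 'pose': array([[-0.01912761,  0.98318299, -0.18161869,  0.34077959],
       [-0.99977839, -0.01721125,  0.01212191,  0.1984401 ],
       [ 0.00879218,  0.1818103 ,  0.98329432,  0.95836217],
       [ 0.        ,  0.        ,  0.        ,  1.        ]])}
side {'vertical_fov': 57.073156514014435, 'cx': 313.65629232671796, 'cy': 232.1294585572781, 'pose': array([[-0.870596  ,  0.25314543, -0.42187675,  0.17085892],
       [-0.49157456, -0.41196506,  0.76722828,  0.83197644],
       [ 0.02042185,  0.87532975,  0.48309499,  0.48368215],
       [ 0.        ,  0.        ,  0.        ,  1.        ]])}
{'vertical_fov': 66.42749238959541, 'cx': 319.747292637595, 'cy': 233.70189509105782, 'mount': array([[-7.32510748e-04,  9.56526430e-01,  2.91644735e-01,
         7.49833160e-02],
       [ 9.99999605e-01,  8.47424128e-04, -2.67699387e-04,
        -8.60634488e-04],
       [-5.03208325e-04,  2.91644424e-01, -9.56526673e-01,
        -1.43126176e-01],
       [ 0.00000000e+00,  0.00000000e+00,  0.00000000e+00,
         1.00000000e+00]])}
{'t': 0.1, 'joint_pos': array([-1.32770496e+00,  3.08878672e-01,  1.63508921e+00,  4.18359782e-05,
        1.19970797e+00, -6.96965480e-02]), 'joint_vel': array([ 0.0003669 , -0.00305853, -0.00290263, -0.00109415,  0.00137763,
       -0.00155463]), 'joint_efforts': array([-4.76156274e-04, -4.16408336e+01, -2.77643824e+01, -9.65039317e-05,
        4.05141254e-03, -2.02553153e-06]), 'eef_pos': array([ 0.19212498, -0.59393984,  0.2301721 ]), 'tcp_rot': array([-1.03937699e-03,  9.87796020e-01,  1.55749599e-01, -7.07780251e-05]), 'force': array([ 0.06783196, -0.93560164, -0.41058939]), 'moment': array([0.01247195, 0.01160659, 0.03970206]), 'gripper_force': 0.0, 'gripper_width': 0.08546619594889147}
```

View pics/top0.png

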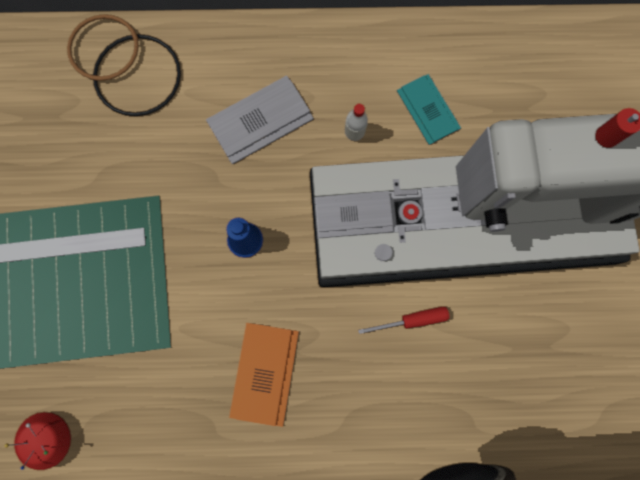

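View pics/side0.png

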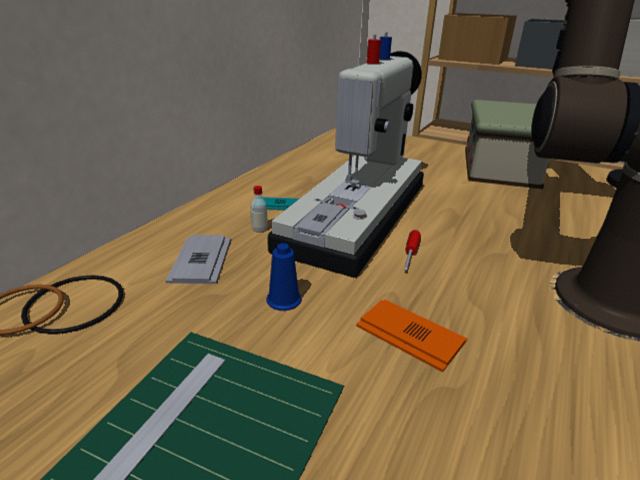

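The candidates are a grey plate at (260,120) in the top view, turquoise at (430,108), orange at (265,375), and a grey plate in the channel at (355,212). The channel plate fits: it is neither orange nor turquoise, and it is the smaller of the two grey ones. I'll confirm with an enlarged crop.

```bash
python3 - <<'E'
import cv2
a=cv2.imread("pics/top0.png")[145:295,300:500]
cv2.imwrite("pics/c0.png",cv2.resize(a,None,fx=4,fy=4,interpolation=cv2.INTER_CUBIC))
E
```

```text
(no output)
```

View pics/c0.png

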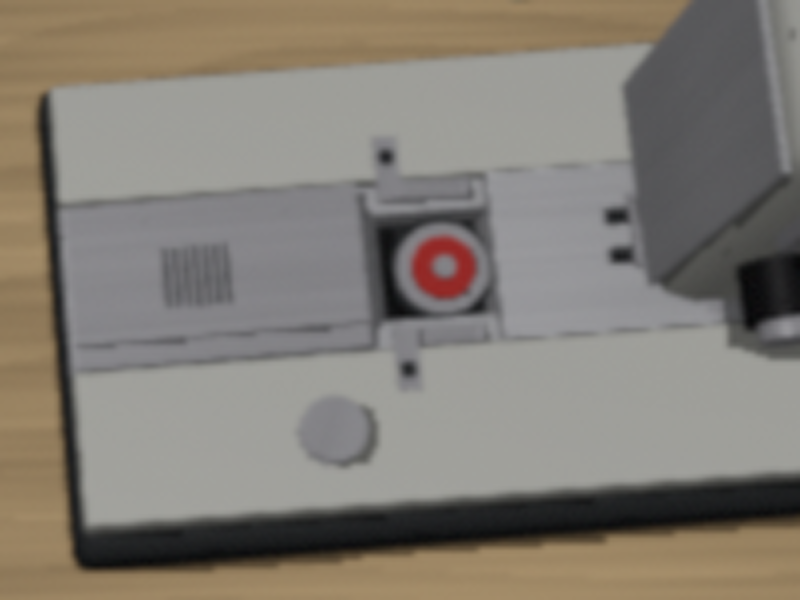

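The crop confirms the grey plate in the channel. Its leading edge is at crop x≈370, the patch at (197,274), the needle plate edge at about (495,254), and the bed's left corners at (48,92) and (82,528).

```bash
cat > h.py <<'E'
import numpy as np
from plant import monitor,cams
from scipy.spatial.transform import Rotation as R
def ray(name,uv,pose=None):
    c=cams.calibration(name)
    T=c["pose"] if pose is None else pose@c["mount"]
    f=240/np.tan(np.radians(c["vertical_fov"])/2)
    d=np.array([(uv[0]-c["cx"])/f,-(uv[1]-c["cy"])/f,-1])
    return T[:3,3],T[:3,:3]@d
def onz(name,uv,z,pose=None):
    o,d=ray(name,uv,pose); return o+d*(z-o[2])/d[2]
def tcp():
    s=monitor.read_state();T=np.eye(4);q=s["tcp_rot"]
    T[:3,:3]=R.from_quat([q[1],q[2],q[3],q[0]]).as_matrix();T[:3,3]=s["eef_pos"];return T
def fit(m,w):
    m=np.array(m,float);w=np.array(w)[:,:2]
    H=(m-m.mean(0)).T@(w-w.mean(0)); a=np.arctan2(H[0,1]-H[1,0],H[0,0]+H[1,1])
    Q=np.array([[np.cos(a),-np.sin(a)],[np.sin(a),np.cos(a)]])
    t=w.mean(0)-Q@m.mean(0); return a,Q,t,(w-m@Q.T-t)*1000
E
python3 - <<'E'
from h import *
m=[(.083,.170),(-.095,.170),(.034,0),(-.034,0)]
px=[(48,92),(82,528),(487,172),(503,338)]
g=lambda p:(300+p[0]/4-.4,145+p[1]/4-.4)
w=[onz("top",g(p),.08) for p in px]
a,Q,t,r=fit(m,w);print(np.degrees(a),t,r)
p=onz("top",g((197,274)),.083)[:2];print("patch",p,"machine",Q.T@(p-t))
for q,z in(((372,265),.084),((70,290),.08)):print(Q.T@(onz("top",g(q),z)[:2]-t))
T=tcp();print(T,Q)
print("tool->patch cm", (T[:3,:3].T@(np.r_[p,.085]-T[:3,3]))*100, "yaw toolx",np.degrees(np.arctan2(T[1,0],T[0,0])))
E
```

```text
3.660184616635067 [0.54668501 0.01476691] [[-1.79066731 -0.20010373]
 [ 0.68228833  1.25590691]
 [ 0.3072028  -1.34777201]
 [ 0.80117618  0.29196883]]
patch [0.54065242 0.13243274] machine [0.00149136 0.11781093]
[-0.00068736  0.04903505]
[-0.00021776  0.16794349]
[[ 9.51484115e-01  3.07697520e-01 -4.63593600e-04  1.92124975e-01]
 [ 3.07697814e-01 -9.51481964e-01  2.03133760e-03 -5.93939837e-01]
 [ 1.83936594e-04 -2.07543220e-03 -9.99997829e-01  2.30172101e-01]
 [ 0.00000000e+00  0.00000000e+00  0.00000000e+00  1.00000000e+00]] [[ 0.99796022 -0.06383883]
 [ 0.06383883  0.99796022]]
tool->patch cm [ 55.50948833 -58.35880806  14.64857186] yaw toolx 17.9205450442749
```

Machine yaw is 3.66°, with home at world (0.547, 0.015). The plate lead is at y≈50 mm and the patch at about 117 mm. Next I shut the gripper, align it with the machine, and go round in front of the head.

```bash
python3 -m jog '[[0,[0,0,0],[0,0,7.1]],[0,[0,0,0],[0,0,7.2]],[0,[2.6,-4,0],[0,0,0]],[0,[2.6,-4,0],[0,0,0]],[0,[2.6,-4,0],[0,0,0]],[0,[2.6,-4,0],[0,0,0]],[0,[2.6,-4,0],[0,0,0]],[0,[2.6,-4,0],[0,0,0]]]' 40
```

```text
t: 0.9
eef_pos: [0.3332, -0.3433, 0.2308]
tcp_rot: [-0.0, 1.0, 0.031, -0.0]
force: [1.0, -0.6, 0.7]
gripper_width: 0.0001
gripper_force: 0.0
```

```bash
python3 -m jog '[[0,[0.8,-4.9,0],[0,0,0]],[0,[0.8,-4.9,0],[0,0,0]],[0,[0.8,-4.9,0],[0,0,0]],[0,[0.8,-4.9,0],[0,0,0]],[0,[0.8,-4.9,0],[0,0,0]],[0,[0.8,-4.9,0],[0,0,0]],[0,[0.8,-4.9,0],[0,0,0]],[0,[0.8,-4.9,0],[0,0,0]]]'
python3 -m jog '[[0,[0,-4,0],[0,0,0]],[0,[2,0,0],[0,0,0]],[0,[0,0,0],[0,0,0]],[0,[0,0,0],[0,0,0]]]'
python3 - <<'E'
from h import *
import cv2
T=tcp();im=cams.read_camera("wrist");cv2.imwrite("pics/w1.png",im);np.save("w1.npy",T);print(T)
E
```

```text
t: 1.7
eef_pos: [0.3715, 0.0519, 0.2313]
tcp_rot: [0.0, 1.0, 0.031, 0.0]
force: [1.8, 0.3, -1.0]
gripper_width: -0.0
gripper_force: 0.0
t: 2.1
eef_pos: [0.3887, 0.091, 0.2308]
tcp_rot: [0.0, 0.999, 0.032, -0.001]
force: [-0.6, 0.5, -0.3]
gripper_width: -0.0
gripper_force: 0.0
[[ 9.97985358e-01  6.34186521e-02 -1.81640796e-03  3.88693618e-01]
 [ 6.34179314e-02 -9.97986955e-01 -4.51697059e-04  9.10085967e-02]
 [-1.84139747e-03  3.35594216e-04 -9.99998248e-01  2.30833650e-01]
 [ 0.00000000e+00  0.00000000e+00  0.00000000e+00  1.00000000e+00]]
```

View pics/w1.png

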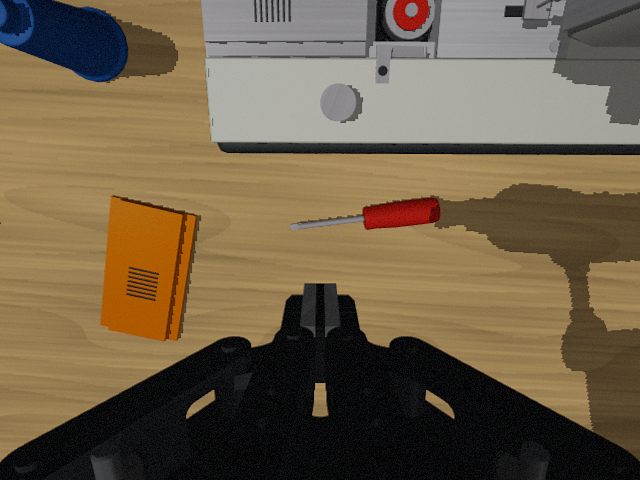

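The wrist view shows the bed's edges parallel to the picture, so the yaw is right. The channel's near edge is at row 57, the needle plate edge at u≈438, the plate lead at u≈367, the patch at u≈272 and the bed end at u≈208.

```bash
python3 - <<'E'
from h import *
T=np.load("w1.npy");a=np.radians(3.66);t=np.array([.5467,.0148]);Q=np.array([[np.cos(a),-np.sin(a)],[np.sin(a),np.cos(a)]])
for n,uv,z in(("edge x-34,y0",(438,57),.08),("lead",(367,40),.08),("patch",(272,10),.083),("bedcorner -95,170",(211,143),.08),("bed/channel -34,170",(206,58),.08)):
    print(n,(Q.T@(onz("wrist",uv,z,T)[:2]-t)*1000).round(1))
g=t+Q@[0,.108]; print(g,(T[:3,:3].T@(np.r_[g,.13]-T[:3,3])*100).round(2))
E
```

```text
edge x-34,y0 [-33.    0.5]
lead [-21.8  52.7]
patch [ -3.4 120.2]
bedcorner -95,170 [-93.9 171.6]
bed/channel -34,170 [-33.5 170. ]
[0.53980575 0.12257973] [15.3  -2.2  10.05]
```

The two views agree. I'll go over the plate at machine y≈108 mm, between the crest and the patch, and descend.

```bash
python3 -m jog '[[0,[3.8,-0.6,0],[0,0,0]],[0,[3.8,-0.6,0],[0,0,0]],[0,[3.8,-0.5,0],[0,0,0]],[0,[3.9,-0.5,2],[0,0,0]],[0,[0,0,4],[0,0,0]],[0,[0,0,4],[0,0,0]],[0,[0,0,2],[0,0,0]],[0,[0,0,0],[0,0,0]]]'
python3 -m jog '[[0,[0,0,1],[0,0,0]],[0,[0,0,0.5],[0,0,0]],[0,[0,0,0],[0,0,0]]]'
```

```text
t: 2.95
eef_pos: [0.5365, 0.1206, 0.1072]
tcp_rot: [0.001, 1.0, 0.03, -0.005]
force: [-0.5, 0.0, -0.8]
gripper_width: 0.0001
gripper_force: 0.0
t: 3.25
eef_pos: [0.541, 0.1225, 0.0968]
tcp_rot: [-0.0, 1.0, 0.031, 0.0]
force: [0.2, -0.4, -0.8]
gripper_width: 0.0002
gripper_force: 0.0
```

```bash
python3 -m jog '[[0,[0,0,0.5],[0,0,0]],[0,[0,0,0.5],[0,0,0]],[0,[0,0,0.2],[0,0,0]],[0,[0,0,0],[0,0,0]],[0,[0,0,0],[0,0,0]]]'
python3 -m jog '[[0,[0,0,0.2],[0,0,0]],[0,[0,0,0],[0,0,0]],[0,[0,0,0],[0,0,0]]]'
```

```text
t: 3.75
eef_pos: [0.5407, 0.1228, 0.0842]
tcp_rot: [0.0, 0.999, 0.032, -0.0]
force: [0.7, -0.6, 0.1]
gripper_width: 0.0001
gripper_force: 0.0
t: 4.05
eef_pos: [0.5411, 0.1229, 0.0826]
tcp_rot: [-0.0, 1.0, 0.032, 0.0]
force: [0.1, 0.9, 0.7]
gripper_width: 0.0002
gripper_force: 0.7
```

```bash
python3 -m jog '[[0,[0,0,0.15],[0,0,0]],[0,[0,0,0],[0,0,0]],[0,[0,0,0],[0,0,0]]]'
python3 -m jog '[[0,[0,0,0.15],[0,0,0]],[0,[0,0,0],[0,0,0]],[0,[0,0,0],[0,0,0]]]'
```

```text
t: 4.35
eef_pos: [0.5411, 0.1227, 0.0813]
tcp_rot: [0.0, 0.999, 0.032, 0.0]
force: [0.3, -1.2, 4.5]
gripper_width: -0.0
gripper_force: 2.3
t: 4.65
eef_pos: [0.5418, 0.1228, 0.0807]
tcp_rot: [-0.0, 0.999, 0.032, 0.001]
force: [-1.0, -1.1, 8.3]
gripper_width: -0.0002
gripper_force: 4.2
```

```bash
python3 -m jog '[[0,[0,0,0.2],[0,0,0]],[0,[0,0,0],[0,0,0]],[0,[0,0,0],[0,0,0]]]'
python3 -m jog '[[0,[0,0,0.2],[0,0,0]],[0,[0,0,0],[0,0,0]],[0,[0,0,0],[0,0,0]]]'
```

```text
t: 4.95
eef_pos: [0.542, 0.1228, 0.0804]
tcp_rot: [0.0, 0.999, 0.032, 0.001]
force: [-3.9, -0.5, 17.5]
gripper_width: -0.0002
gripper_force: 8.9
t: 5.25
eef_pos: [0.5421, 0.1228, 0.0801]
tcp_rot: [0.0, 0.999, 0.032, 0.001]
force: [-8.1, -3.8, 27.5]
gripper_width: 0.0001
gripper_force: 13.8
```

It is pressed flat at about 27 N. I'll ease slightly, then slide.

```bash
python3 -m jog '[[0,[-0.1,0,-0.05],[0,0,0]],[0,[0,0.3,0],[0,0,0]],[0,[0,0.3,0],[0,0,0]],[0,[0,0.3,0],[0,0,0]],[0,[0,0.3,0],[0,0,0]],[0,[0,0.3,0],[0,0,0]]]'
python3 - <<'E'
from h import *
import cv2
print(monitor.read_state()["force"])
b=cams.read_camera("side")
cv2.imwrite("pics/s2.png",cv2.resize(b[160:280,240:400],None,fx=5,fy=5,interpolation=cv2.INTER_CUBIC))
E
```

```text
t: 5.85
eef_pos: [0.5428, 0.1099, 0.08]
tcp_rot: [-0.002, 1.0, 0.031, 0.002]
force: [-5.3, 5.8, 21.7]
gripper_width: 0.0001
gripper_force: 10.9
[-5.29386426  5.75443357 21.68336186]
```

View pics/s2.png

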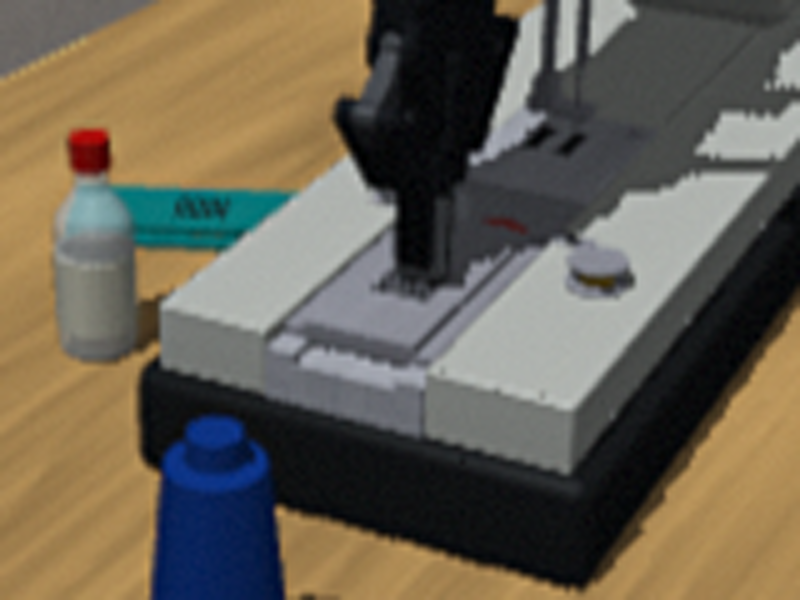

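The plate has moved in with the finger, which is still at the patch's front edge, and it lies flat. I'll continue.

```bash
python3 -m jog '[[0,[0,0.3,0],[0,0,0]],[0,[0,0.3,0],[0,0,0]],[0,[0,0.3,0],[0,0,0]],[0,[0,0.3,0],[0,0,0]],[0,[0,0.3,0],[0,0,0]]]'
python3 -m jog '[[0,[0,0.3,0],[0,0,0]],[0,[0,0.3,0],[0,0,0]],[0,[0,0.3,0],[0,0,0]],[0,[0,0.2,0],[0,0,0]],[0,[0,0,0],[0,0,0]]]'
```

```text
t: 6.4
eef_pos: [0.5437, 0.0954, 0.0802]
tcp_rot: [-0.002, 1.0, 0.031, 0.002]
force: [-5.3, 6.6, 23.4]
gripper_width: 0.0
gripper_force: 11.5
t: 6.9
eef_pos: [0.5444, 0.0838, 0.0801]
tcp_rot: [-0.002, 1.0, 0.031, 0.002]
force: [-5.2, 4.5, 22.1]
gripper_width: -0.0001
gripper_force: 11.6
```

```bash
python3 -m jog '[[0,[0,0.3,0],[0,0,0]],[0,[0,0.3,0],[0,0,0]],[0,[0,0.2,0],[0,0,0]],[0,[0,0.2,0],[0,0,0]],[0,[0,0,0],[0,0,0]]]'
python3 -m jog '[[0,[0,0.2,0],[0,0,0]],[0,[0,0.2,0],[0,0,0]],[0,[0,0,0],[0,0,0]]]'
```

```text
t: 7.4
eef_pos: [0.545, 0.074, 0.0802]
tcp_rot: [-0.002, 1.0, 0.031, 0.002]
force: [-6.4, 4.9, 24.3]
gripper_width: 0.0001
gripper_force: 12.0
t: 7.7
eef_pos: [0.5452, 0.0705, 0.0802]
tcp_rot: [-0.002, 1.0, 0.031, 0.002]
force: [-6.3, 6.8, 25.3]
gripper_width: -0.0001
gripper_force: 11.9
```

```bash
python3 -m jog '[[0,[0,0.2,0],[0,0,0]],[0,[0,0.1,0],[0,0,0]],[0,[0,0,0],[0,0,0]]]'
python3 -m jog '[[0,[0,0.15,0],[0,0,0]],[0,[0,0,0],[0,0,0]]]'
python3 -m jog '[[0,[0,0.15,0],[0,0,0]],[0,[0,0,0],[0,0,0]]]'
```

```text
t: 8.0
eef_pos: [0.5452, 0.0699, 0.0802]
tcp_rot: [-0.005, 1.0, 0.03, 0.002]
force: [-6.3, 14.3, 23.3]
gripper_width: 0.0004
gripper_force: 11.8
t: 8.2
eef_pos: [0.5453, 0.0696, 0.0802]
tcp_rot: [-0.006, 1.0, 0.029, 0.002]
force: [-6.1, 17.2, 23.5]
gripper_width: -0.0
gripper_force: 11.7
t: 8.4
eef_pos: [0.5458, 0.0681, 0.0802]
tcp_rot: [-0.005, 1.0, 0.029, 0.002]
force: [-5.2, 17.6, 22.5]
gripper_width: -0.0003
gripper_force: 11.2
```

The force climbed to the slip limit after about 52 mm of travel, so the plate is at the stop. Now I lift straight off and look.

```bash
python3 -m jog '[[0,[0,0,-0.5],[0,0,0]],[0,[0,0,-1],[0,0,0]],[0,[0,-2,-3],[0,0,0]],[0,[0,-3,-3],[0,0,0]],[0,[-4,-3,-3],[0,0,0]],[0,[-5,0,-2],[0,0,0]],[0,[-4,0,0],[0,0,0]],[0,[0,0,0],[0,0,0]]]'
python3 -m jog '[[0,[0,3,0],[0,0,0]],[0,[0,3,0],[0,0,0]],[0,[4,2,0],[0,0,0]],[0,[0,0,0],[0,0,0]],[0,[0,0,0],[0,0,0]]]'
python3 - <<'E'
from h import *
import cv2
T=tcp();np.save("w2.npy",T)
w=cams.read_camera("wrist");cv2.imwrite("pics/w3.png",w)
b=cams.read_camera("side");t=cams.read_camera("top")
b=cv2.resize(b[160:280,250:410],(800,600),interpolation=cv2.INTER_CUBIC)
cv2.imwrite("pics/s3.png",b);cv2.imwrite("pics/t3.png",cv2.resize(t[145:295,300:500],(800,600),interpolation=cv2.INTER_CUBIC))
E
```

```text
t: 9.2
eef_pos: [0.4117, 0.1287, 0.1933]
tcp_rot: [0.001, 0.999, 0.032, -0.004]
force: [-0.4, -0.5, 0.3]
gripper_width: 0.0004
gripper_force: 0.0
t: 9.7
eef_pos: [0.4637, 0.0515, 0.1945]
tcp_rot: [0.0, 1.0, 0.03, -0.001]
force: [-0.6, 0.2, 0.5]
gripper_width: 0.0001
gripper_force: 0.0
```

View pics/s3.png

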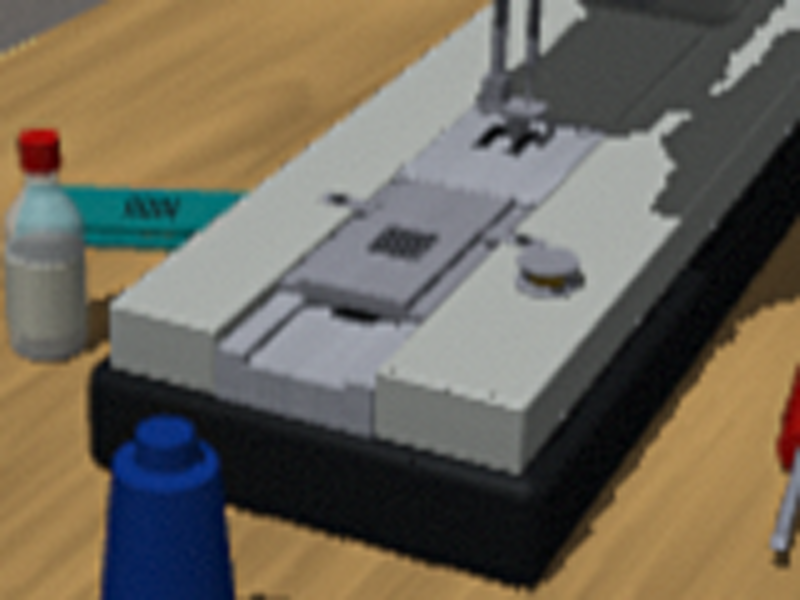

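View pics/w3.png

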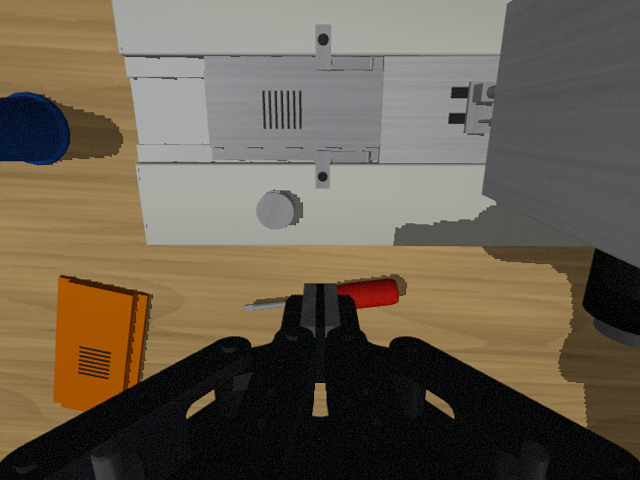

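The plate spans u=205 to 382, reaching the needle plate, and looks flush. I'll check the seam enlarged.

```bash
python3 - <<'E'
import cv2
from h import *
w=cv2.imread("pics/w3.png")
cv2.imwrite("pics/w3c.png",cv2.resize(w[45:175,345:425],None,fx=4.6,fy=4.6,interpolation=cv2.INTER_NEAREST))
print(w[85:130,372:394].mean((0,2)).round())
E
```

```text
[130. 130. 130. 130. 130. 130. 130. 130. 128. 132. 142. 151. 152. 152.
 152. 152. 152. 152. 152. 152. 152. 152.]
```

View pics/w3c.png

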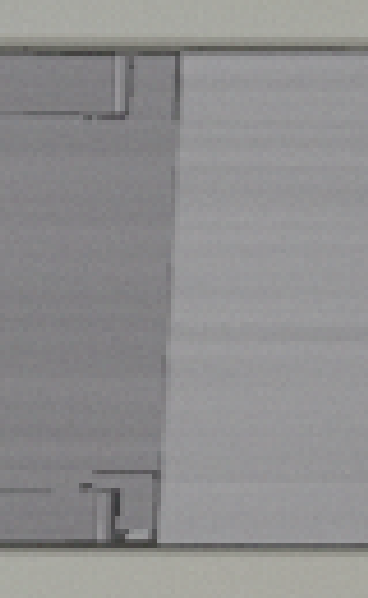

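The seam is closed along its full width with no dark gap, and the hand is clear.

```bash
python3 -c "
from plant import arm;print(arm.close_job())"
```

```text
the job is handed in; nothing more can be done
None
```

I pressed the slide plate flat, slid it in under the guides and pushed it home against the needle plate. The last pictures show it looking flush with a closed seam, the hand is clear, and the job is handed in (its verdict was not reported).

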